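Seat a drive in the bench tester and hold it down

ROBOT

A 6-joint arm with a two-finger parallel gripper is mounted at the origin on the work surface. World frame = base frame: x ahead of the robot, y to its left, z up, the work surface at z = 0. Lengths are in m, angles in rad, forces in N, time in s.
With the tool pointing down it reaches from about 0.35 to 0.875 m from the base axis. Payload 4.2 kg.
Tool frame: the origin (TCP) lies midway between the tips of the shut fingers; the grasp point (between the pads) lies 19 mm behind it; z points along the fingers, y is the line along which they close (so a half turn about z gives the same grasp; the last joint's range is limited). The gripper opens to 85 mm and grips with 20 to 120 N. Pads are 22 mm wide; open, the fingers measure 114 mm over their backs; the gripper's body (76 mm by 85 mm) begins 54 mm behind the grasp point. The pads swing forward as they close: fully open they stand 13 mm farther back than shut.
Start: joints at [-1.058, 0.385, 0.008, 0, -1.194, -0.259], TCP at [0.157, -0.605, 0.231] pointing down, gripper open.
Joint ranges: [-3.14, 3.14], [-1.21, 2.06], [-1.07, 1.41], [-3.16, 2.05], [-2.99, -0.16], [-3.1, 3.1]. Speed limits (rad/s): [2.79, 2.79, 3.14, 3.14, 3.14, 3.14].

INTERFACE

Orientations are given as a unit quaternion [w, x, y, z].
In Python, from station import env, effector, ik, monitor, cams, hand_in gives the robot as it stands. The module is installed in compiled form; this text tells all that it offers. Calls block until the motion is done:
- env.movep(position, orientation): joint-space move of the TCP to a pose.
- env.move_linear(position, orientation=None, rate=0.15): straight line of the TCP; orientation=None keeps the orientation; rate is the mean speed in m/s.
- env.set_joints(angles): joint-space move.
- effector.let_go() and effector.grasp(strength=None): open the fingers fully, or close them until they stop; strength is the grip in N (None keeps the last).
- env.hold(seconds).
- ik(position, orientation): joint angles nearest the present ones, or None.
- monitor.read_state(): the state.
- cams.capture(name): name is "scene" or "top" or "wrist"; returns a dict with "frame" (420x560x3 uint8, red, green, blue), "mtx" (3x3 intrinsics, pixels), "position" and "orientation" of the camera in the world. Camera axes: x right, y down, z forward; pixel columns grow to the right and rows downward; lengths in m; the calibration is good to about 2 mm. A picture is of the moment at which its call begins. There is no depth.
A pose or a line that the arm cannot do raises env.PlanningError and nothing moves.
- hand_in(): hands the job in; it is judged then, once.
The state is a dict: "time_s": time; "joints": joint angles; "joint_vel": joint speeds; "effort": joint torques, N m; "tcp_pos": TCP position; "eef_rot": TCP orientation; "wrist_force": force on the tool from outside, world axes, zero at the start; "moment": the same for the moment, N m; "finger_gap": opening from 0.0 (shut) to 1.0 (fully open); "grasp_force": force on a finger pad.
Only numpy, scipy, OpenCV 4.12 (cv2) and the standard library are available. Lean on these libraries where they do the work, as an engineer would, in place of code of your own. Each camera call takes 0.05 s, during which the arm holds its last target. There are 200 camera calls.

TASK

First push the open drawer of the white drive tester home until it seats at its detent; only then take the bare drive that stands upright in the small black rack and lower it, upright as it stands, into the slot on top of the tester. Press it smoothly, without ramming it, against the sprung plunger in the slot until it sits on the hard stop, and finish while still pressing it firmly onto that stop with a few newtons more than the spring needs: do not let go or ease off. Leave the other things on the bench where they are.

Things in the scene. Friction and masses are not known exactly. Their poses are not given: they have to be found in the camera images.
- dock: Drive tester: fixed white box 170 (x, drawer front included) x 160 (y) x 68 mm high, small display and three buttons on top. Origin: centre of its underside, on the bench. The drawer is in its own -x side, which faces obliquely towards the robot and its right. In the middle of the top a slot 13.5 mm (x) by 75 mm (y), 34 mm deep, with a black 6 mm chamfer round its mouth.
- slot (a point): Centre of the slot's mouth, in the plane of the tester's top (68 mm above the bench, directly above the tester's origin), same axes as dock: the slot is narrow along x (2 mm play each side of the drive) and long along y (2.5 mm play each side). The hard stop lies 34 mm below it, the relaxed plunger's top 20 mm below it.
- slot_floor: The hard stop: two fixed steel pads on the floor of the slot, one either side of the plunger. Only a push beyond the plunger's 8.6 N bears on them; a gripper that merely stops where it met them may spring back off by a fraction of a millimetre. Origin: middle of their upper faces, 34 mm above the bench.
- plunger (a joint): Brass sprung plunger, 8 x 20 mm, in the middle of the slot's floor: 0 = up (top 14 mm above the pads), grows as it is pushed down (m), 0.014 when a drive sits on the hard stop. It pushes up with 3 N at 0 and 0.4 N more per mm, 8.6 N at the stop: it carries the drive's weight unmoved and lifts the drive again if it is let go.
- drawer (a joint): Drawer in the lower part of the tester: 0 = home, grows as it opens (m) to at most 0.07; opens towards the tester's -x. Grey front 150 mm wide, 5 to 33 mm above the bench, black tab in its middle. Sliding friction about 1 N; over the last 13 mm a sprung detent first resists with about 4 N more, then from about 4 mm draws it home by itself, to a hard end at 0.
- drawer_tab (a point): Middle of the flat front face of the drawer's black tab (50 mm wide, 12 mm high, stands 22 mm out of the grey drawer front; its middle is 21 mm above the bench). Moves with the drawer; 107 mm from the tester's origin along its -x when the drawer is home. Same axes as dock.
- rack: Small black rack, a fixed block 60 (x) x 110 (y) x 40 mm high with one slot 12 mm (x) by 72.5 mm (y), 34 mm deep, in which the drive stands. Origin: centre of its underside, on the bench. It stands to the left or to the right of the tester.
- drive: Bare laptop drive, aluminium with a green circuit board on one face and a black panel on the other, a slab 9.5 mm (x) x 70 mm (y) x 100 mm (z), about 100 g. Stands upright in the rack with its lower edge 6 mm above the bench, so that its upper 66 mm are free above the rack; both ways round fit the tester's slot. Origin: centre of its lower edge face; x is its thickness, z is up.
- drive_foot (a point): Centre of the drive's lower edge face (the drive's origin).
- screw_tray: Bystander: blue open tray, fixed, 110 x 130 x 28 mm, on the opposite side from the rack. Origin: centre of its underside.
- spare_drive: Bystander: a like drive lying flat on the bench, 9.5 mm high, 100 x 70 mm. Origin: centre of its underside. Leave it.
- screwdriver: Bystander: black-handled screwdriver lying on the bench, 170 mm long.
- solder_spool: Bystander: upright spool of solder, 60 mm across, 50 mm high.
- flux_bottle: Bystander: white bottle with a dark cap, 60 mm across, 110 mm high.
- heatsink: Bystander: finned aluminium heatsink, 60 x 45 x 24 mm.
- flux_brush: Bystander: small brush lying on the bench, 160 mm long.
Not all that is in view belongs to the job. Leave any blue or yellow look-alike of the drive alone.

How it is judged:
By the outcome, as a careful person would: the job done as asked, in the order asked, and still so for the second after the job is handed in, while the arm keeps its last pose, push and grip.
It also fails if it takes over 64 s, if anything falls off the work surface, if the arm or the gripper's body presses on something with over 40 N, if the wrist force passes 120 N, or if a joint passes its speed limit or range.

## Working session

There is one attempt and no reset: what is moved stays moved. The work goes in short steps, each a Python script; the robot and the scene stay as the last script left them, time stands still between calls to the robot, and variables do not carry over. Pictures are saved under pics/ and viewed, at most 10 in all, crops included, and the job is handed in when it is done.

```bash
mkdir -p pics; python3 - <<'E'
from station import *
import cv2,pickle
d={}
for n in("top","scene"):
    c=cams.capture(n);d[n]=c;cv2.imwrite(f"pics/{n}0.png",cv2.resize(c["frame"][:,:,::-1],(800,600),interpolation=cv2.INTER_CUBIC))
    print(n,c["mtx"],c["position"],c["orientation"])
pickle.dump(d,open("c0.pkl","wb"))
print(monitor.read_state())
E
```

```text
top [[415.69414157   0.         278.91791577]
 [  0.         415.69414157 206.77744725]
 [  0.           0.           1.        ]] [ 0.3736054  -0.04869109  1.29955654] [-0.03942374  0.71633027 -0.69605821  0.02862987]
scene [[402.45439374   0.         282.11789908]
 [  0.         402.45439374 204.30089355]
 [  0.           0.           1.        ]] [ 1.41564017 -0.17207546  0.66270953] [-0.35106087  0.66670812  0.57387476 -0.32081819]
{'time_s': 0.1, 'joints': array([-1.05841552e+00,  3.85489160e-01,  6.74973390e-03, -4.55364667e-04,
       -1.19400062e+00, -2.58608459e-01]), 'joint_vel': array([-0.00023963, -0.00137773,  0.00143422,  0.00203389,  0.00050156,
        0.00024753]), 'effort': array([-1.09495104e-04, -3.93319309e+01,  1.88929904e+01,  4.19798434e+00,
       -2.61107765e-03,  4.85771210e-06]), 'tcp_pos': array([ 0.15680325, -0.60446351,  0.23031722]), 'eef_rot': array([-1.69339391e-04, -1.26462599e-01,  9.91970877e-01,  9.80115360e-04]), 'wrist_force': array([-0.29298363, -0.01224899, -0.58726639]), 'moment': array([ 0.00632862,  0.0302342 , -0.04851027]), 'grasp_force': 0.0, 'finger_gap': 0.9991262415155671}
```

View pics/top0.png

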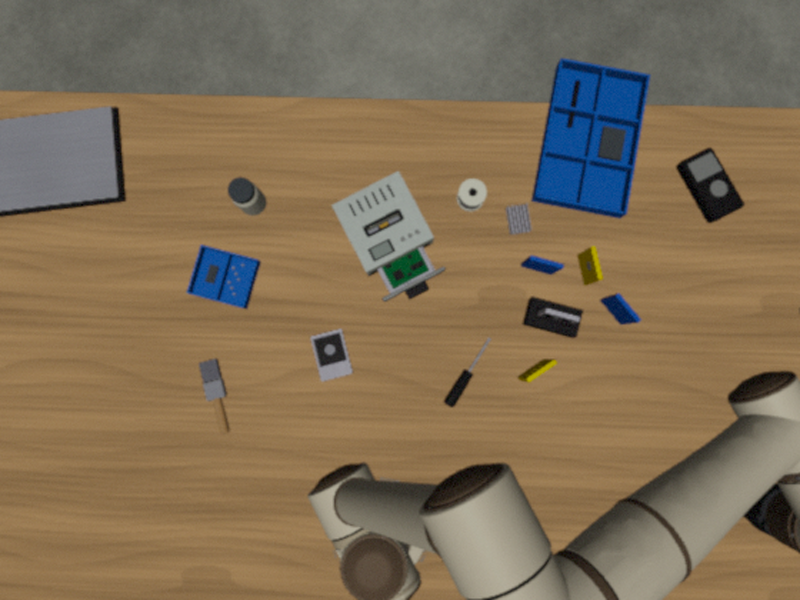

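View pics/scene0.png

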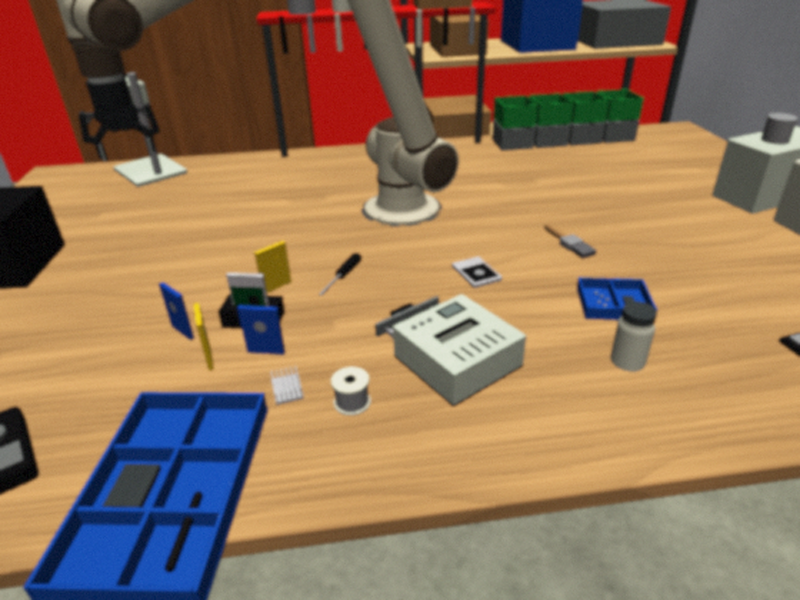

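The tester is at top-view px (383,222), with its open drawer and tab at (417,288). At (553,317) there is a black rack holding a grey/green bare drive. The look-alikes stand loose with no rack: blue at (542,265) and (620,308), yellow at (590,265) and (538,370). The one in the black rack, with the green board, fits the description. I'll confirm it with wrist views from above.

```bash
cat > h.py <<'E'
import numpy as np,cv2,pickle
from scipy.spatial.transform import Rotation as R
def rot(q): return R.from_quat(q,scalar_first=True)
def ray(c,uv,z):
    "world point on plane z for full-resolution pixel(s) uv"
    uv=np.atleast_2d(np.asarray(uv,float))
    d=np.c_[uv,np.ones(len(uv))]@np.linalg.inv(c["mtx"]).T
    d=rot(c["orientation"]).apply(d); p=np.asarray(c["position"])
    return p+d*((z-p[2])/d[:,2])[:,None]
def proj(c,P):
    q=rot(c["orientation"]).inv().apply(np.atleast_2d(P)-c["position"])@np.asarray(c["mtx"]).T
    return q[:,:2]/q[:,2:]
def down(yaw): # tool z down, tool y axis at angle yaw in world (tool y=(cos,sin,0))
    y=np.array([np.cos(yaw),np.sin(yaw),0]);z=np.array([0,0,-1.])
    return R.from_matrix(np.c_[np.cross(y,z),y,z]).as_quat(scalar_first=True)
E
python3 - <<'E'
from h import *
d=pickle.load(open("c0.pkl","rb"));c=d["top"]
f=lambda l,z:ray(c,np.array(l)*.7-.15,z)
np.set_printoptions(precision=4,suppress=True)
print("dock top",f([(333,207),(400,172),(433,240),(368,273),(383,222)],.068))
print("tab",f([(417,288)],.021)); print("rack",f([(530,298),(582,312),(577,336),(525,323)],.04))
from station import *
s=monitor.read_state();w=cams.capture("wrist")
print(w["position"]-s["tcp_pos"],rot(s["eef_rot"]).inv().apply(w["position"]-s["tcp_pos"]),(rot(s["eef_rot"]).inv()*rot(w["orientation"])).as_matrix(),w["mtx"])
print([ [y,ik([.5,-.03,.4],down(y))] for y in (0,.5,1,1.57,-1,-.5)])
E
```

```text
dock top [[ 0.6768  0.1164  0.068 ]
 [ 0.7563 -0.0232  0.068 ]
 [ 0.6116 -0.0968  0.068 ]
 [ 0.538   0.0374  0.068 ]
 [ 0.6473  0.0095  0.068 ]]
tab [[ 0.5145 -0.0665  0.021 ]]
rack [[ 0.4977 -0.3066  0.04  ]
 [ 0.471  -0.4166  0.04  ]
 [ 0.42   -0.4061  0.04  ]
 [ 0.4443 -0.2965  0.04  ]]
[-0.0768 -0.0194  0.142 ] [ 0.0792  0.0007 -0.142 ] [[-0.0001 -0.9522 -0.3055]
 [ 1.      0.0002 -0.0007]
 [ 0.0007 -0.3055  0.9522]] [[302.0667   0.     279.3355]
 [  0.     302.0667 205.3982]
 [  0.       0.       1.    ]]
[[0, array([ 0.2648,  0.0952,  0.0353,  0.    , -1.5109,  2.8768])], [0.5, array([ 0.2648,  0.0952,  0.0353,  0.    , -1.5109, -2.9064])], [1, array([ 0.2648,  0.0952,  0.0353,  0.    , -1.5109, -2.4064])], [1.57, array([ 0.2648,  0.0952,  0.0353,  0.    , -1.5109, -1.8364])], [-1, array([ 0.2648,  0.0952,  0.0353,  0.    , -1.5109,  1.8768])], [-0.5, array([ 0.2648,  0.0952,  0.0353,  0.    , -1.5109,  2.3768])]]
```

```bash
python3 - <<'E'
from h import *
from station import *
np.set_printoptions(precision=4,suppress=True)
d={}
for n,p,y in(("rack",[.477,-.278,.22],2.903),("dock",[.553,.071,.22],3.66)):
    env.movep(p,down(y)); env.hold(.3); c=cams.capture("wrist"); d[n]=c
    cv2.imwrite(f"pics/w_{n}.png",cv2.resize(c["frame"][:,:,::-1],(800,600),interpolation=cv2.INTER_CUBIC))
    s=monitor.read_state();print(s["time_s"],s["tcp_pos"],s["joints"],s["wrist_force"])
pickle.dump(d,open("c1.pkl","wb"))
E
```

```text
2.175 [ 0.4768 -0.2784  0.22  ] [-0.2349  0.2699 -0.1904  0.     -1.1105 -0.0046] [-0.2006 -0.6911 -0.3933]
3.8667 [0.5531 0.0704 0.22  ] [ 0.4173  0.2789 -0.1776  0.     -1.1142  0.1   ] [-0.6841  0.0239  0.6324]
```

View pics/w_rack.png

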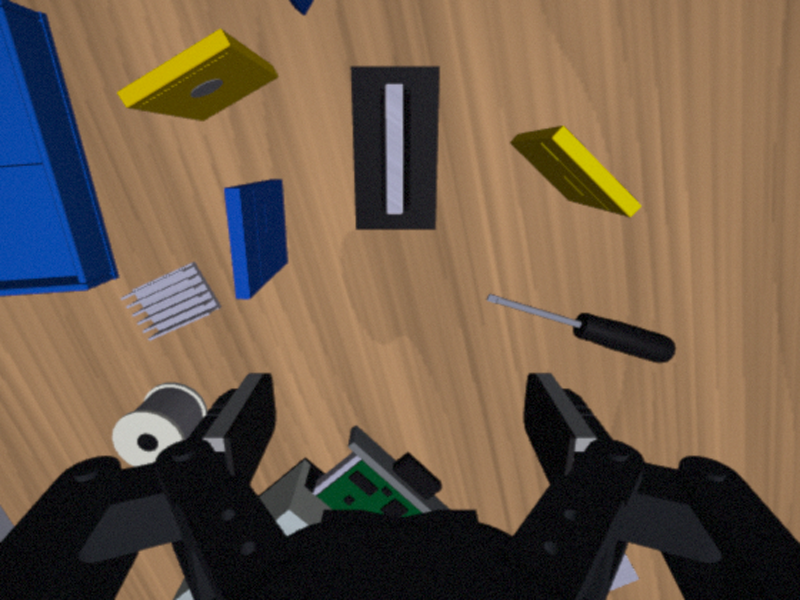

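View pics/w_dock.png

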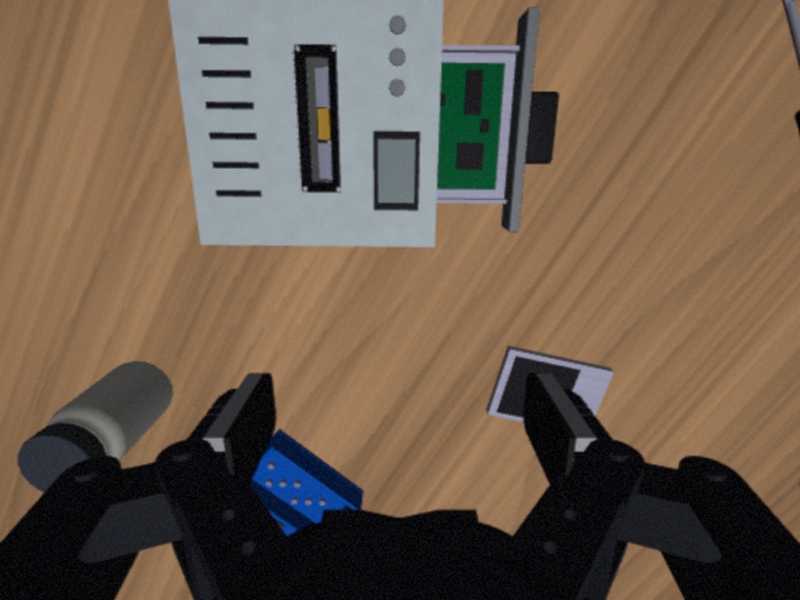

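Rack view: the bare aluminium drive stands in the black rack at px (395,148), and the plain blue and yellow slabs are well apart from it. Dock view: the slot mouth is at (318,118), the tab at (545,127) and the drawer is open. Next are enlarged crops for exact corners.

```bash
python3 - <<'E'
from h import *
d=pickle.load(open("c1.pkl","rb"))
def crop(n,x0,y0,w,h,k=4.5):
    i=cv2.resize(d[n]["frame"][y0:y0+h,x0:x0+w,::-1],None,fx=k,fy=k,interpolation=cv2.INTER_CUBIC)
    for j in range(0,w,10): cv2.line(i,(int(j*k),0),(int(j*k),6 if j%50 else 14),(0,0,255),1)
    for j in range(0,h,10): cv2.line(i,(0,int(j*k)),(6,int(j*k)),(0,0,255),1)
    return i
a=crop("rack",240,40,75,130);b=crop("dock",200,25,45,130);e=crop("dock",345,45,50,130)
cv2.imwrite("pics/crop1.png",np.hstack([a,b,e])); print(a.shape,b.shape,e.shape)
E
```

```text
(585, 338, 3) (585, 202, 3) (585, 225, 3)
```

View pics/crop1.png

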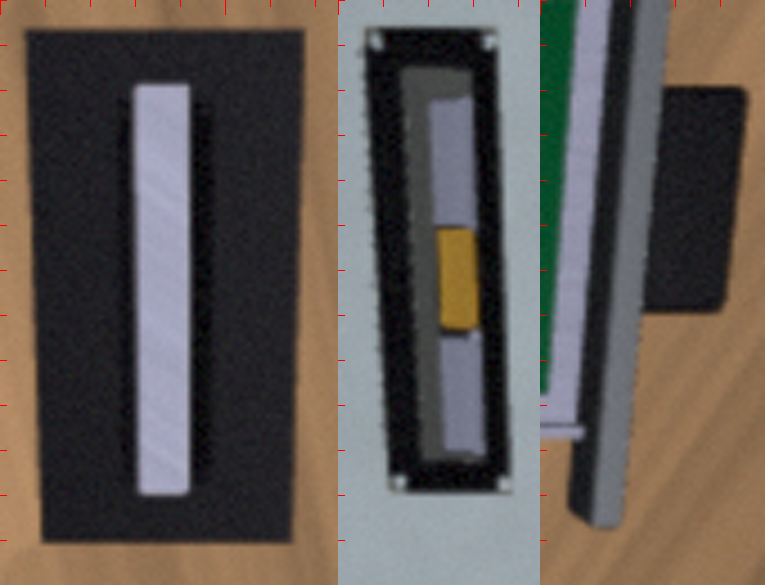

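```bash
cat > meas.py <<'E'
from h import *
from scipy.optimize import least_squares
d=pickle.load(open("c1.pkl","rb"))
np.set_printoptions(precision=4,suppress=True)
px=lambda l,x0,y0,k=4.5:(np.array(l)+.5)/k-.5+[x0,y0]
def fit(n,uv,w,h,z,yaw):
    # corners in picture order TL,TR,BR,BL = local (+x,-y),(-x,-y),(-x,+y),(+x,+y)
    L=np.array([[w,-h],[-w,-h],[-w,h],[w,h]])/2
    f=lambda p:(proj(d[n],np.c_[p[:2]+L@np.array([[np.cos(p[2]),np.sin(p[2])],[-np.sin(p[2]),np.cos(p[2])]]),np.full(4,z)])-uv).ravel()
    r=least_squares(f,[*ray(d[n],uv.mean(0),z)[0][:2],yaw]);print(r.x,np.degrees(r.x[2]),"res px",r.fun);return r.x
drive=fit("rack",px([(134,84),(189,84),(189,494),(138,494)],240,40),.0095,.07,.106,-.24)
rack=fit("rack",px([(25,30),(304,30),(291,542),(42,542)],240,40),.06,.11,.04,-.24)
slot=fit("dock",px([(27,30),(158,30),(173,491),(52,491)],200,25),.0255,.087,.068,.52)
t=ray(d["dock"],px([(208,86),(183,312)],345,45),.027);print("tab",t,np.linalg.norm(t[0]-t[1]))
c,s=np.cos(slot[2]),np.sin(slot[2]); v=t[:,:2]-slot[:2]; print("tab local",v@np.array([[c,-s],[s,c]]))
b=ray(d["dock"],(np.array([(202,244),(435,247)])+.5)*.7-.5,.068)[:,:2]-slot[:2];print("box corners local",b@np.array([[c,-s],[s,c]]))
np.savez("m.npz",drive=drive,rack=rack,slot=slot)
E
python3 meas.py
```

```text
[ 0.4594 -0.3569 -0.2383] -13.655161827205394 res px [-0.061  -0.2799  0.0626 -0.2992 -0.0141  0.3372  0.0124  0.3539]
[ 0.4594 -0.357  -0.2389] -13.689063107064944 res px [-0.3247 -0.3421  0.3519 -0.3995  0.3973  0.4611 -0.4277  0.5101]
[0.6454 0.0103 0.5066] 29.0280645630745 res px [-0.2846 -0.5695  0.195  -0.2216  0.0303  0.6249  0.0687  0.3436]
tab [[ 0.5138 -0.0909  0.027 ]
 [ 0.4901 -0.0484  0.027 ]] 0.048685858008024004
tab local [[-0.1642 -0.0246]
 [-0.1643  0.0241]]
box corners local [[ 0.0838  0.0794]
 [-0.077   0.0799]]
```

The fits agree with the given sizes: the drive and rack are coaxial, the tab is 49 mm wide, and the drawer is about 57 mm open. Now I'll push the drawer.

```bash
python3 - <<'E'
from h import *
from station import *
np.set_printoptions(precision=4,suppress=True)
x,y,a=np.load("m.npz")["slot"]; u=np.array([np.cos(a),np.sin(a),0]); o=np.array([x,y,0]); q=down(a+np.pi/2)
P=lambda l,z:o+l*u+[0,0,z]
effector.grasp(20)
env.movep(P(-.215,.12),q); env.move_linear(P(-.215,.014),q,rate=.15)
f=lambda: monitor.read_state()["wrist_force"]@u
f0=f(); env.move_linear(P(-.178,.014),rate=.08)
for l in [*np.arange(-.170,-.128,.006),*np.arange(-.128,-.104,.0015)]:
    env.move_linear(P(l,.014),rate=.04); s=monitor.read_state(); F=f()-f0
    print(round(l,4),round((s["tcp_pos"]-o)@u,4),round(F,2))
    if F<-12: break
print(s["time_s"])
E
```

```text
-0.17 -0.1697 0.26
-0.164 -0.1634 0.33
-0.158 -0.1574 -0.57
-0.152 -0.1514 0.47
-0.146 -0.1454 0.44
-0.14 -0.1394 0.64
-0.134 -0.1334 0.18
-0.128 -0.1294 -4.73
-0.128 -0.1294 -4.26
-0.1265 -0.1293 -8.2
-0.125 -0.1292 -10.47
-0.1235 -0.1291 -12.87
10.75
```

```bash
python3 - <<'E'
from h import *
from station import *
c=cams.capture("wrist");t=cams.capture("scene");pickle.dump((c,t),open("c2.pkl","wb"))
i=cv2.resize(c["frame"][:,:,::-1],(480,360))
j=cv2.resize(t["frame"][190:300,250:380,::-1],(426,360),interpolation=cv2.INTER_CUBIC)
cv2.imwrite("pics/p2.png",cv2.resize(np.hstack([i,j]),None,fx=.88,fy=.88))
E
```

```text
(no output)
```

View pics/p2.png

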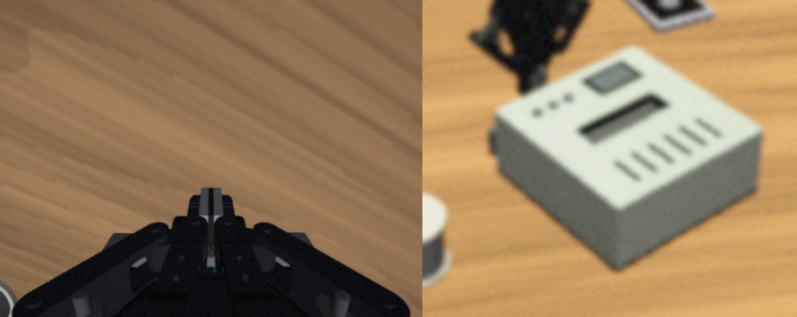

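```bash
python3 - <<'E'
from h import *
from station import *
np.set_printoptions(precision=4,suppress=True)
x,y,a=np.load("m.npz")["slot"]; u=np.array([np.cos(a),np.sin(a),0]);v=np.array([-u[1],u[0],0]); o=np.array([x,y,0]); q=down(a+np.pi/2)
P=lambda l,z,m=0:o+l*u+m*v+[0,0,z]
env.move_linear(P(-.15,.014),rate=.1); env.move_linear(P(-.15,.2,.09),rate=.25);env.hold(.2)
c=cams.capture("wrist");pickle.dump(c,open("c3.pkl","wb"))
print([proj(c,P(-.107-k,.027,m)).round(1).tolist() for k in(0,.013) for m in(-.025,.025)],monitor.read_state()["time_s"])
cv2.imwrite("pics/p3.png",cv2.resize(c["frame"][:,:,::-1],(800,600),interpolation=cv2.INTER_CUBIC))
E
```

```text
[[[175.5, 224.8]], [[220.5, 224.8]], [[174.3, 213.8]], [[219.7, 213.8]]] 12.4917
```

View pics/p3.png

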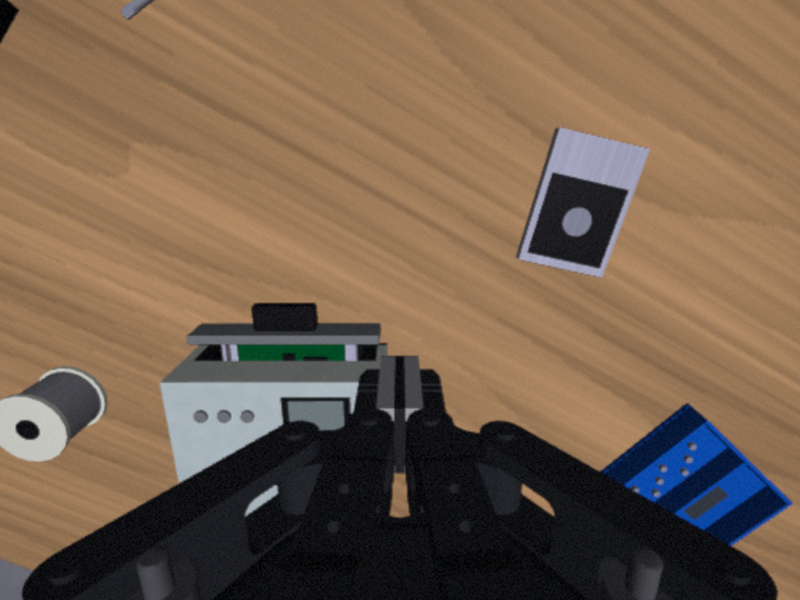

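The tab's front edge is at (285,303), about 13 mm short of home, so the drawer is standing at the detent's onset. I'll push again, further and firmer, and log everything.

```bash
python3 - <<'E'
from h import *
from station import *
np.set_printoptions(precision=4,suppress=True)
x,y,a=np.load("m.npz")["slot"]; u=np.array([np.cos(a),np.sin(a),0]);v=np.array([-u[1],u[0],0]); o=np.array([x,y,0]); q=down(a+np.pi/2)
P=lambda l,z,m=0:o+l*u+m*v+[0,0,z]
M=np.c_[u,v,[0,0,1]]
env.move_linear(P(-.15,.1),q,rate=.25); env.move_linear(P(-.15,.019),rate=.15)
f0=monitor.read_state()["wrist_force"]
for l in np.arange(-.136,-.109,.003):
    env.move_linear(P(l,.019),rate=.06); s=monitor.read_state(); F=(s["wrist_force"]-f0)@M
    print(round(l,4),(s["tcp_pos"]-o)@M,F,s["moment"]@M)
    if F[0]<-24: break
print(s["time_s"])
E
```

```text
-0.136 [-0.1352 -0.      0.0194] [-0.4017 -1.1614 -0.468 ] [ 0.0238  0.0066 -0.0333]
-0.133 [-0.1329 -0.      0.019 ] [-1.0574 -2.2057 -0.5842] [0.0025 0.0576 0.0336]
-0.13 [-0.1299 -0.      0.019 ] [-0.4344 -0.5327 -0.5053] [ 0.0314  0.0208 -0.0007]
-0.127 [-0.1294  0.0002  0.0188] [-5.471  -2.0278  2.2356] [-0.3013  1.4423 -0.0186]
-0.124 [-0.1292  0.0005  0.0186] [-11.1008  -2.8314   5.9877] [-0.6022  2.8899  0.0066]
-0.121 [-0.127   0.0007  0.0184] [-11.4281  -2.8042   6.6987] [-0.4681  3.1232  0.0022]
-0.118 [-0.1199  0.0006  0.0184] [-1.9291  0.9333 -0.1501] [0.48   0.7303 0.0294]
-0.115 [-0.1166  0.0005  0.0184] [-6.4454 -0.6277 -0.5689] [0.1849 1.5608 0.0086]
-0.112 [-0.1165  0.0006  0.0184] [-11.4234  -2.1732   5.5681] [-0.2065  3.0824  0.0062]
-0.109 [-0.1164  0.0007  0.0184] [-16.9974  -3.1236  10.3992] [-0.6054  4.6774  0.0227]
16.5083
```

```bash
python3 - <<'E'
from h import *
from station import *
np.set_printoptions(precision=4,suppress=True)
m=np.load("m.npz");x,y,a=m["slot"]; u=np.array([np.cos(a),np.sin(a),0]);v=np.array([-u[1],u[0],0]); o=np.array([x,y,0]); q=down(a+np.pi/2)
P=lambda l,z,m=0:o+l*u+m*v+[0,0,z]
env.move_linear(P(-.15,.019),rate=.1); env.move_linear(P(-.15,.2,.09),q,rate=.25);env.hold(.2)
c=cams.capture("wrist"); A=c["frame"][190:310,90:270,::-1]
print(proj(c,[P(-.107,.027,-.025),P(-.107,.027,.025)]))
effector.let_go()
dx,dy,da=m["drive"]; g=np.array([dx,dy,0]); q=down(da+np.pi)
env.movep(g+[0,0,.17],q); env.hold(.2)
B=cams.capture("wrist")["frame"][::,::,::-1]
cv2.imwrite("pics/p4.png",np.hstack([cv2.resize(A,(360,240)),cv2.resize(B,(400,300))[:240]]))
env.move_linear(g+[0,0,.057],rate=.12); f0=monitor.read_state()
effector.grasp(60); s=monitor.read_state()
print(s["time_s"],s["tcp_pos"],s["finger_gap"],s["grasp_force"],s["wrist_force"]-f0["wrist_force"],s["moment"])
E
```

```text
[[175.5376 224.8625]
 [220.4641 224.8241]]
22.4917 [ 0.4594 -0.3569  0.0571] 0.1063746202517979 58.56365382671356 [-0.0208 -0.5402  1.9512] [ 0.0414  0.1332 -0.0286]
```

View pics/p4.png

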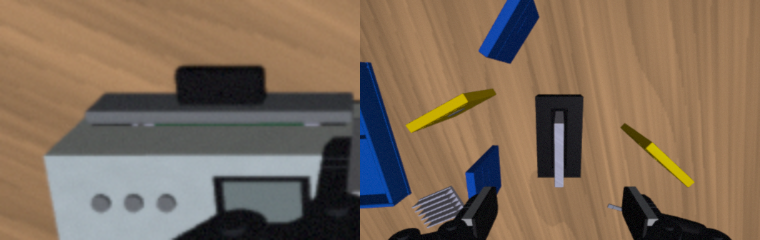

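Left: the tab edge is where "home" predicts, at row 223 against 224.8 (the earlier view had the same 2-px bias), and the front is flush, so the drawer is seated. Right: the drive was centred between the fingers before the descent. The grasp gap is about 9 mm, which fits. Now lift and hover over the slot.

```bash
python3 - <<'E'
from h import *
from station import *
np.set_printoptions(precision=4,suppress=True)
m=np.load("m.npz");x,y,a=m["slot"]; o=np.array([x,y,0]); dx,dy,da=m["drive"]; g=np.array([dx,dy,0]); q=down(a+np.pi)
env.move_linear(g+[0,0,.10],rate=.06); env.move_linear(g+[0,0,.2],rate=.15)
env.movep(o+[0,0,.2],q); env.move_linear(o+[0,0,.136],rate=.1); env.hold(.3)
s=monitor.read_state();print(s["time_s"],(s["tcp_pos"]-o),s["finger_gap"],s["grasp_force"],s["wrist_force"],s["joints"])
c=cams.capture("wrist");pickle.dump(c,open("c5.pkl","wb"))
u=np.array([np.cos(a),np.sin(a),0]);v=np.array([-u[1],u[0],0])
for n,w,h,z in(("slot",.0255,.087,.068),("foot",.0095,.07,.085),("head",.0095,.07,.185)):
    print(n,proj(c,[o+i*w/2*u+j*h/2*v+[0,0,z] for i,j in((1,-1),(-1,-1),(-1,1),(1,1))]).round(1).tolist())
i=c["frame"][:,:,::-1][60:360,120:440]
cv2.imwrite("pics/p5.png",cv2.resize(i,(640,600),interpolation=cv2.INTER_CUBIC))
E
```

```text
26.7917 [0.0002 0.0001 0.1366] 0.10204670966680186 58.47488522529602 [ 0.5515 -0.5508 -1.8298] [ 0.2663  0.4938 -0.0653  0.     -1.0106  0.2404]
slot [[260.4, 159.7], [296.9, 159.7], [295.0, 270.1], [262.5, 270.1]]
foot [[271.3, 176.8], [285.9, 176.8], [285.2, 271.7], [272.1, 271.7]]
head [[263.8, 240.4], [291.9, 240.4], [289.7, 397.5], [266.5, 397.5]]
```

View pics/p5.png

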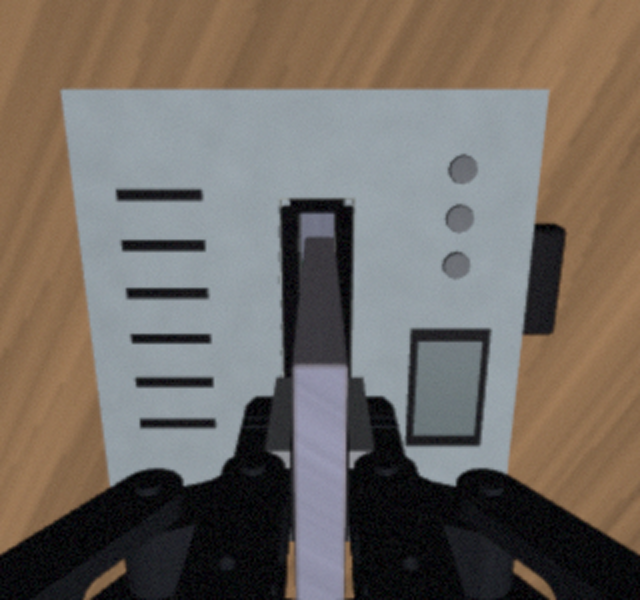

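Slot corners lie where predicted, at crop (281,200) and (353,200). The drive hangs centred to about 0.5 mm in x and 1.2 mm in y, so I'll correct for that and insert slowly under force watch.

```bash
python3 - <<'E'
from h import *
from station import *
np.set_printoptions(precision=4,suppress=True)
x,y,a=np.load("m.npz")["slot"]; u=np.array([np.cos(a),np.sin(a),0]);v=np.array([-u[1],u[0],0]); M=np.c_[u,v,[0,0,1]]
o=np.array([x,y,0]); t=o+.0005*u-.0012*v
f0=monitor.read_state()["wrist_force"]
for z in [.13,.12,.112,.106,.102,*np.arange(.1,.075,-.001)]:
    env.move_linear(t+[0,0,z],rate=.04 if z>.103 else .015); s=monitor.read_state(); F=(s["wrist_force"]-f0)@M
    print(round(z,4),(s["tcp_pos"]-o)@M,F,s["moment"]@M)
    if np.linalg.norm(F[:2])>8 or F[2]>12.5 or (z>.1005 and F[2]>3): break
env.hold(.3);s=monitor.read_state();print(s["time_s"],(s["wrist_force"]-f0)@M,s["tcp_pos"][2],s["finger_gap"])
E
```

```text
0.13 [ 0.0002 -0.0011  0.1294] [-0.0521  0.239  -0.9711] [ 0.0335 -0.0821  0.0405]
0.12 [ 0.0003 -0.0011  0.1195] [-1.4058  0.5421  0.3616] [-0.0324  0.0037  0.0192]
0.112 [ 0.0003 -0.0011  0.1115] [-0.2172  1.1555  0.1026] [ 0.0507 -0.0592  0.0389]
0.106 [ 0.0002 -0.0011  0.1056] [-0.3688  0.2268 -0.2353] [-0.0022  0.0088 -0.0102]
0.102 [ 0.0004 -0.0012  0.1019] [ 0.1027  1.0856 -0.8627] [-0.0154 -0.0367  0.0211]
0.1 [ 0.0004 -0.0012  0.0999] [-0.5056  0.4363 -0.5329] [ 0.0175 -0.0468 -0.0271]
0.099 [ 0.0007 -0.0013  0.0992] [-0.9591 -0.5956  0.4683] [-0.0084 -0.0015 -0.0174]
0.098 [ 0.0007 -0.0013  0.0985] [0.0844 0.982  2.5243] [0.1312 0.1758 0.0149]
0.097 [ 0.0007 -0.0013  0.0973] [-0.6164  0.7159  3.5739] [0.0169 0.0642 0.0297]
0.096 [ 0.0007 -0.0013  0.0961] [-0.4849  0.74    3.8564] [ 0.0985  0.1026 -0.0387]
0.095 [ 0.0007 -0.0013  0.0951] [0.1095 0.3513 4.9041] [ 0.0817  0.0048 -0.0285]
0.094 [ 0.0007 -0.0013  0.0941] [-0.2979 -0.2716  4.4097] [ 0.0462 -0.0587 -0.0057]
0.093 [ 0.0007 -0.0013  0.0931] [-0.4502  0.4762  5.7252] [-0.0169 -0.009   0.0485]
0.092 [ 0.0007 -0.0013  
[... 164 characters left out ...]
0.0903] [0.3415 0.8253 6.86  ] [ 0.0256  0.0678 -0.0386]
0.089 [ 0.0007 -0.0013  0.0894] [0.1207 0.5077 6.5693] [0.1219 0.0582 0.0023]
0.088 [ 0.0007 -0.0013  0.0885] [-0.049   1.3321  7.6803] [ 0.1446  0.151  -0.0424]
0.087 [ 0.0007 -0.0013  0.0876] [-0.7574  1.4478  7.3533] [0.1761 0.132  0.0076]
0.086 [ 0.0007 -0.0013  0.0867] [-0.5541  1.2583  7.4184] [0.1903 0.2386 0.0001]
0.085 [ 0.0007 -0.0013  0.0858] [-0.5452  1.5072  8.1593] [0.2062 0.2328 0.0167]
0.084 [ 0.0008 -0.0013  0.0851] [-0.3545  0.943   9.7196] [0.285  0.3398 0.0127]
0.083 [ 0.0008 -0.0013  0.0851] [-1.2266  3.4633 12.9595] [ 0.6711  0.6989 -0.0163]
33.4417 [-1.5741  2.3419 13.432 ] 0.08512331104584483 0.10131689202894503
```

Plunger contact came at TCP z 0.099 and the hard stop at 0.0851, which is the 14 mm stroke. The press is 13.4 N. I'll add a touch of margin, check that it holds, and hand in.

```bash
python3 - <<'E'
from h import *
from station import *
x,y,a=np.load("m.npz")["slot"]; u=np.array([np.cos(a),np.sin(a),0]);v=np.array([-u[1],u[0],0])
env.move_linear(np.array([x,y,.0825])+.0005*u-.0012*v,rate=.01)
for _ in range(3):
    env.hold(.4); s=monitor.read_state();print(s["time_s"],s["wrist_force"].round(2),s["tcp_pos"].round(4))
if s["wrist_force"][2]>9.5: print(hand_in())
E
```

```text
34.0917 [-3.01  1.92 13.89] [0.6468 0.0095 0.0851]
34.4917 [-3.07  0.89 14.3 ] [0.6467 0.0096 0.0851]
34.8917 [-3.73  1.26 14.41] [0.6468 0.0096 0.0851]
the job is handed in; nothing more can be done
None
```

I pushed the drawer home past its detent, then lowered the drive upright into the tester's slot; it was on the hard stop under a steady push of about 14 N (the spring needs 8.6 N) when I handed the job in at about 35 s.

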